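# Build up two stub arbors with gears and pulley

### The arm

A 6-joint arm with a two-finger parallel gripper is mounted at the origin on the work surface. World frame = base frame: x ahead of the robot, y to its left, z up, the work surface at z = 0. Lengths are in mm, angles in rad, forces in N, time in s.
With the tool pointing down it reaches from about 375 to 975 mm from the base axis. Payload 3.8 kg.
Tool frame: the origin (TCP) lies at the very end of the fingers, on their centre line; the grasp point (between the pads) lies 19 mm behind it; z points along the fingers, y is the line along which they close (so a half turn about z gives the same grasp; the last joint's range is limited). The gripper opens to 85 mm and grips with 20 to 120 N. Pads are 22 mm wide; open, the fingers measure 114 mm over their backs; the gripper's body (76 mm by 85 mm) begins 54 mm behind the grasp point. The pads swing forward as they close: fully open they stand 13 mm farther back than shut.
Start: joints at [1.283, 0.264, 1.604, -0, 1.274, -0.037], TCP at [167.519, 653.877, 231.28] pointing down, gripper open.
Joint ranges: [-2.63, 2.63], [-0.94, 2.18], [0.31, 2.57], [-1.31, 4.45], [0, 2.66], [-2.55, 2.55]. Speed limits (rad/s): [2.57, 2.57, 3.14, 3.14, 3.14, 3.14].

### API

Orientations are given as [roll, pitch, yaw] about the fixed x, y, z axes, in that order (R = Rz(yaw) Ry(pitch) Rx(roll)).
In Python, from bench import bot gives the robot as it stands.
- The arm moves only by the shell command python3 -m crank 'ROWS'. ROWS is text: rows parted by semicolons, each of 7 numbers parted by spaces: the turn, a rotation vector about the tool's x, y, z in units of 6 degrees (1.0 is 6 degrees), then the shift along the tool's x, y, z in units of 40 mm (1.0 is 40 mm), then the finger opening in mm, from 0 to 85.4. A call has 1 to 8 rows; each row shifts and turns the commanded pose from where the row before left it, along the tool's axes as they then stand; what a row does not reach is not made up. A row lasts 1/10 s, in which the tool goes at most 50 mm and 8.59 degrees, less where a joint would pass 70% of its speed; a pose out of reach is approached as far as the arm can. A call is refused whole if a number of a shift passes 1 or a number of a turn 1, either way. A call with a gripper value outside its range is refused whole. The fingers move at their own pace and stop on an object; the grip force is fixed at half the most. Time passes only in rows, so rows that do not move let the fingers close. It gives the time, the measured TCP pose, the force, the opening and the grip force at its end, in the units of the state.
- bot.sense(): the state, without advancing time (a new reading comes with each control period).
- bot.camera(name): name is "scene" or "top" or "wrist"; returns the picture (420x560x3 uint8, red, green, blue); there is no depth.
- bot.calibration(name): a dict with "mtx" (3x3 intrinsics, pixels), "rvec" (rotation vector, rad) and "tvec" (3), from world to camera coordinates, as OpenCV has them. Camera axes: x right, y down, z forward; pixel columns grow to the right and rows downward; lengths in mm; the calibration is good to about 2 mm. A picture is of the moment at which its call begins: read the wrist's pose just before it. calibration takes no time and is no camera call; for the wrist camera it gives the pose at the moment of the call.
- bot.hand_in(): hands the job in; it is judged then, once.
The state is a dict: "clock": time; "q": joint angles; "dq": joint speeds; "effort": joint torques, N m; "ee_pos": TCP position; "orientation": TCP orientation; "wrist_force": force on the tool from outside, world axes, zero at the start; "torque": the same for the moment, N m; "width": finger opening in mm; "gripper_force": force on a finger pad.
Only numpy, scipy, OpenCV 4.12 (cv2) and the standard library are available. Lean on these libraries where they do the work, as an engineer would, in place of code of your own. Each camera call takes 0.05 s, during which the arm holds its last target. There are 200 camera calls.

### The job

Build up the two stub arbors for the lathe's gear drive. On the square-footed arbor put the large gear first, then the plain spacer sleeve on it, then the small gear on top; on the round-footed arbor put the belt pulley and then the hexagonal collar on top of it. Keep hubs upward, lower each part down its post rather than dropping it, so that all sit flat and fully down, and leave the steel block, the tin can and the ratchet where they are.

Things in the scene. Friction and masses are not known exactly. Their poses are not given: they have to be found in the camera images.
- large_gear: Large steel gear wheel: toothed disc 88 mm across and 10 mm thick, with a plain round hub 36 mm in diameter standing 16 mm above the disc (26 mm high over all). Bored right through, bore 25 mm diameter, vertical. Lies on its flat side, hub up. Origin: centre of the underside, on the bore axis; z up. About 0.5 kg. Best gripped across the hub.
- small_gear: Small steel gear wheel: toothed disc 56 mm across and 10 mm thick, with the same plain round hub, 36 mm in diameter, standing 16 mm above the disc (26 mm high over all). Bored right through, bore 25 mm diameter, vertical. Lies on its flat side, hub up. Origin: centre of the underside, on the bore axis; z up. About 0.25 kg.
- spacer: Plain steel spacer sleeve: a smooth round ring 36 mm in outer diameter, 20 mm high. Bored right through, bore 25 mm diameter, vertical. Stands on end on the bench. Origin: centre of the underside; z up along the bore. About 0.1 kg.
- pulley: Steel belt pulley: smooth round wheel 66 mm across and 16 mm thick with a groove round its rim, no teeth, and a plain round hub 36 mm in diameter standing 12 mm above the wheel (28 mm high over all). Bored right through, bore 25 mm diameter, vertical. Lies on its flat side, hub up. Origin: centre of the underside, on the bore axis; z up. About 0.35 kg.
- hex_collar: Hexagonal steel collar: 40 mm across flats (46 mm across corners), 20 mm high. Bored right through, bore 25 mm diameter, vertical. Lies flat on the bench. Origin: centre of the underside; z up; its x axis points at the middle of one flat (the other flats follow every 60 degrees). About 0.16 kg.
- square_stub: Upright stub arbor fixed to the bench: a SQUARE dark steel foot 84 x 84 mm, 12 mm thick, with a steel post 17 mm in diameter rising from its centre to 80 mm above the bench; its top 12 mm taper to 6 mm diameter. Origin: centre of the foot's underside, on the post's axis, at bench height; z up. Parts seat on the foot's top, 12 mm up.
- round_stub: Shorter upright stub arbor fixed to the bench: a ROUND dark steel foot 84 mm in diameter, 12 mm thick, with a steel post 17 mm in diameter rising from its centre to 56 mm above the bench; its top 12 mm taper to 6 mm diameter. Origin: centre of the foot's underside, on the post's axis, at bench height; z up. Parts seat on the foot's top, 12 mm up.
- steel_block: Bystander: loose dark steel block 70 x 32 x 30 mm (x, y, z), 0.5 kg, lying among the parts. Origin: centre of its underside.
- tin_can: Bystander: open ribbed dark tin can 78 mm in diameter, 96 mm high, holding a yellow brush handle that reaches about 170 mm up; stands loose beyond the parts. Origin: centre of its underside.
- ratchet: Bystander: loose steel ratchet handle about 220 mm long and up to 38 mm high, lying along its x axis, head towards +x, at the left edge of the work. Origin: on the bench under its handle, 90 mm from the head's centre.
There are look-alikes about, which are no part of the job. Leave any brown or red look-alike of the small_gear alone.

How it is judged:
By the outcome, as a careful person would: the job done as asked, in the order asked, and still so for the second after the job is handed in, with the robot touching nothing.
It also fails if it takes over 128 s, if anything falls off the work surface, if the arm or the gripper's body presses on something with over 40 N, if the wrist force passes 120 N, or if a joint passes its speed limit or range.

## Working session

There is one attempt and no reset: what is moved stays moved. The work goes in short steps, Python scripts to look and compute and a shell command to move; the robot and the scene stay as the last step left them, time stands still between calls to the robot, and variables do not carry over. Pictures are saved under pics/ and viewed, at most 14 in all, crops included, and the job is handed in when it is done.

```bash
mkdir -p pics; ls
python3 - <<'E'
from bench import bot
import cv2
for n in("scene","top"):
    cv2.imwrite(f"pics/{n}0.png",bot.camera(n)[:,:,::-1]); c=bot.calibration(n); print(n,c)
s=bot.sense(); print(s)
E
```

```text
pics
scene {'mtx': array([[390.06799617,   0.        , 281.66237695],
       [  0.        , 390.06799617, 207.93478406],
       [  0.        ,   0.        ,   1.        ]]), 'rvec': array([ 2.23918886,  1.2380517 , -0.42527255]), 'tvec': array([-405.4283175 , -329.1709843 , 1236.08017713])}
top {'mtx': array([[389.09488692,   0.        , 282.27636581],
       [  0.        , 389.09488692, 209.10027933],
       [  0.        ,   0.        ,   1.        ]]), 'rvec': array([ 2.15944256, -2.16615287,  0.15206243]), 'tvec': array([111.77675774, 605.21930824, 792.19168631])}
{'clock': 0.1, 'q': array([ 1.28310542e+00,  2.64682648e-01,  1.60525055e+00,  1.41037437e-05,
        1.27372234e+00, -3.68928365e-02]), 'dq': array([ 0.0006168 , -0.00184392, -0.00219824,  0.00073208,  0.00016185,
        0.00110742]), 'effort': array([ 2.65132825e-03, -5.16701996e+01, -3.68597567e+01, -1.01404344e-04,
        6.32130614e-03,  1.47464692e-05]), 'ee_pos': array([167.32095629, 653.23822293, 230.07620158]), 'orientation': array([-3.13953167e+00, -8.95564644e-05,  2.89079035e+00]), 'wrist_force': array([ 0.53624246, -0.25567611, -0.25194016]), 'torque': array([-0.01464353, -0.01741421, -0.01312896]), 'gripper_force': 0.0, 'width': 85.62415096778236}
```

View pics/scene0.png

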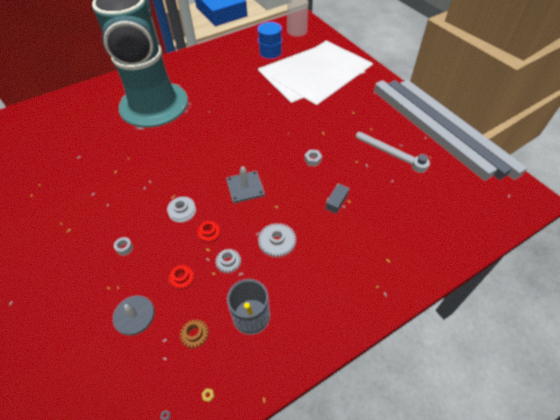

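View pics/top0.png

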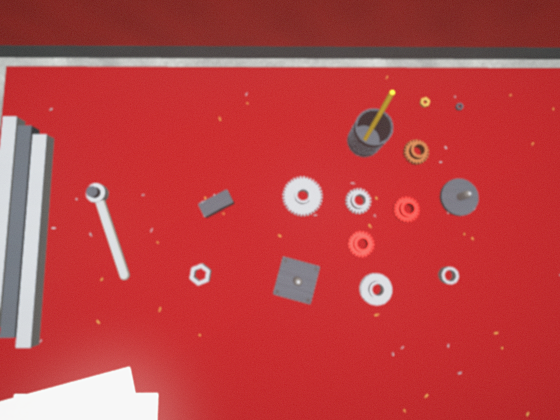

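The two views show all the parts. In the top view:
- Large gear (302,196), small gear (358,201), pulley (376,289), spacer (450,275), hex collar (200,274).
- Square stub (297,280), round stub (460,197).
- Red and brown look-alikes at (407,209), (361,244) and (417,151).
- Block (215,203), can (370,132), ratchet (110,230).

Next I measure them with masks.

```bash
cat > h.py <<'E'
import cv2,numpy as np
from bench import bot
def ray(c,p,z):
    R=cv2.Rodrigues(c["rvec"])[0]; o=-R.T@c["tvec"]
    p=cv2.undistortPoints(np.array(p,float).reshape(-1,1,2),c["mtx"],None).reshape(-1,2)
    d=np.c_[p,np.ones(len(p))]@R
    return o+d*((z-o[2])/d[:,2])[:,None]
def proj(c,P): return cv2.projectPoints(np.array(P,float).reshape(-1,1,3),c["rvec"],c["tvec"],c["mtx"],None)[0].reshape(-1,2)
E
python3 - <<'E'
from h import *
for n,seeds in (("top",dict(large=(302,196,10),small=(358,201,10),pulley=(376,289,16),spacer=(450,275,20),hexc=(200,274,20),sq=(297,280,12),rnd=(460,197,12),block=(215,203,30),can=(370,132,96),redA=(407,209,10),redB=(361,244,10),brown=(417,151,10))),
 ("scene",dict(large=(277,240,10),small=(228,260,10),pulley=(181,209,16),spacer=(123,246,20),hexc=(314,158,20),sq=(245,186,12),rnd=(133,315,12)))):
    im=cv2.imread(f"pics/{n}0.png"); c=bot.calibration(n)
    R=cv2.Rodrigues(c["rvec"])[0]; print(n,"cam",(-R.T@c["tvec"]).round())
    hsv=cv2.cvtColor(im,cv2.COLOR_BGR2HSV)
    m=(hsv[...,1]<110).astype(np.uint8)*255
    cs,_=cv2.findContours(m,cv2.RETR_CCOMP,cv2.CHAIN_APPROX_NONE)
    for k,(u,v,z) in seeds.items():
        for q in cs:
            if cv2.contourArea(q)<15: continue
            if abs(cv2.pointPolygonTest(q,(u,v),True))<30 and (cv2.pointPolygonTest(q,(u,v),False)>0 ):
                w=ray(c,q.reshape(-1,2),z)[:,:2].astype(np.float32)
                (cx,cy),r=cv2.minEnclosingCircle(w); mr=cv2.minAreaRect(w)
                print(n,k,"circ",round(cx,1),round(cy,1),"d",round(2*r,1),"rect",np.round(mr[0],1),np.round(mr[1],1),round(mr[2],1), "px",cv2.boundingRect(q))
E
```

```text
top cam [501. 122. 860.]
top large circ 638.9 65.4 d 89.8 rect [639.6  65.6] [88.7 87.5] 89.9 px (282, 176, 41, 40)
top large circ 640.3 64.6 d 24.8 rect [640.5  64.6] [23.6 20.6] 44.4 px (297, 190, 12, 11)
top small circ 627.9 -58.0 d 58.4 rect [628.  -57.3] [55.6 56.3] 88.6 px (345, 188, 26, 26)
top small circ 629.1 -60.0 d 23.2 rect [629.  -60.6] [21.8 19.2] 43.9 px (354, 195, 10, 11)
top pulley circ 436.5 -89.2 d 71.9 rect [435.7 -89.2] [71.1 67.3] 89.7 px (359, 273, 34, 33)
top pulley circ 435.6 -92.2 d 23.0 rect [435.6 -91.3] [19.3 21.3] 88.1 px (372, 284, 10, 11)
top spacer circ 464.7 -245.7 d 44.6 rect [ 464.6 -245.5] [43.3 38.1] 89.7 px (438, 266, 21, 19)
top spacer circ 464.6 -246.3 d 22.5 rect [ 464.6 -245.2] [17.3 21.5] 86.8 px (444, 270, 9, 11)
top hexc circ 469.5 285.9 d 47.9 rect [469.2 286.2] [46.1 44.5] 1.1 px (189, 263, 22, 23)
top hexc circ 469.0 285.2 d 25.6 rect [469.1 285.1] [24.2 23.6] 45.7 px (194, 268, 12, 13)
top sq circ 455.2 80.4 d 113.4 rect [455.6  80.3] [83.8 84. ] 74.7 px (273, 257, 47, 47)
top rnd circ 634.5 -282.9 d 87.1 rect [ 635.5 -283.1] [82.6 84
[... 300 characters left out ...]
 [54.9 59.9] 61.8 px (216, 249, 25, 24)
scene small circ 628.3 -58.4 d 16.4 rect [628.2 -58.4] [12.4 14.8] 11.7 px (224, 256, 8, 6)
scene pulley circ 443.3 -92.5 d 80.6 rect [443.8 -92.3] [69.  79.4] 68.1 px (167, 197, 29, 26)
scene spacer circ 473.0 -249.0 d 51.4 rect [ 473.1 -249.4] [50.9 37.6] 1.5 px (114, 237, 18, 18)
scene spacer circ 472.2 -249.5 d 16.4 rect [ 473.1 -249.1] [ 9.9 15.8] 25.9 px (119, 243, 8, 6)
scene hexc circ 477.2 281.9 d 61.1 rect [477.  281.8] [43.7 60. ] 56.1 px (305, 149, 17, 17)
scene sq circ 453.4 79.8 d 127.0 rect [448.3  81.6] [ 83.8 114.8] 74.9 px (227, 166, 37, 37)
scene rnd circ 640.9 -284.1 d 86.3 rect [ 641.2 -285.1] [84.7 81.8] 57.9 px (113, 296, 41, 39)
```

```bash
python3 -m crank '0 0 -0.8 0 0 0 85;0 0 -0.8 0 0 0 85;0 0 -0.79 0 0 0 85;0 0 0 -0.65 -0.82 0.1 85;0 0 0 -0.65 -0.82 0.1 85;0 0 0 -0.65 -0.82 0.1 85;0 0 0 -0.65 -0.82 0.1 85'
python3 -m crank '0 0 0 -0.65 -0.82 0.1 85;0 0 0 -0.65 -0.82 0.1 85;0 0 0 -0.65 -0.82 0.1 85;0 0 0 -0.65 -0.82 0.1 85;0 0 0 -0.65 -0.82 0.1 85;0 0 0 -0.65 -0.82 0.1 85;0 0 0 -0.65 -0.82 0.1 85;0 0 0 -0.65 -0.82 0.1 85'
python3 -m crank '0 0 0 -0.65 -0.82 0.1 85;0 0 0 -0.65 -0.82 0.1 85;0 0 0 -0.65 -0.82 0.1 85;0 0 0 -0.65 -0.82 0 85;0 0 0 -0.65 -0.82 0 85;0 0 0 -0.65 -0.82 0 85;0 0 0 0 0 0 85;0 0 0 0 0 0 85'
```

```text
clock: 0.8
ee_pos: [271.9, 521.0, 214.5]
orientation: [-3.141, -0.0, -3.141]
wrist_force: [0.2, -0.2, 0.9]
width: 85.4
gripper_force: 0.0
clock: 1.6
ee_pos: [479.8, 258.4, 182.8]
orientation: [-3.141, -0.001, 3.141]
wrist_force: [1.6, -0.5, -0.5]
width: 84.9
gripper_force: 0.0
clock: 2.4
ee_pos: [635.1, 62.4, 170.4]
orientation: [3.141, -0.002, 3.139]
wrist_force: [0.0, 0.8, 0.7]
width: 85.3
gripper_force: 0.0
```

Run:
```python
from h import *
c=bot.calibration("wrist"); im=bot.camera("wrist")[:,:,::-1]; cv2.imwrite("pics/w1.png",im)
R=cv2.Rodrigues(c["rvec"])[0]; print("cam",(-R.T@c["tvec"]).round(1),bot.sense()["ee_pos"])
print(proj(c,[[640,65,26],[628.5,-58.5,26],[455.5,80,12],[640,65,0]]))
```

```text
cam [550.7  62.3 313.6] [634.50828391  63.24394068 170.47153979]
[[280.88652778 200.4371628 ]
 [153.24164691 189.57299396]
 [298.67696601 -17.59556441]
 [280.64764094 193.15898957]]
```

View pics/w1.png

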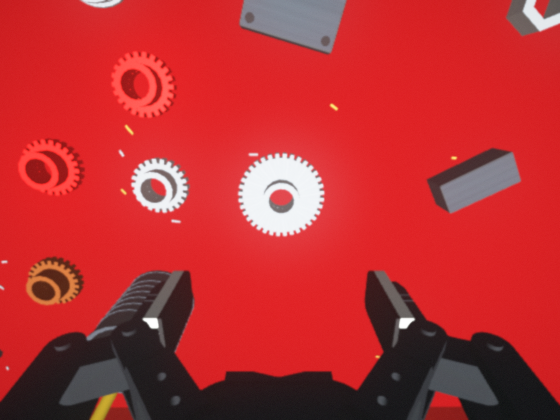

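The wrist view, with +X down and −Y left, shows the large gear at (281,195), the small gear at (159,186) and the square foot at the top edge. I'll measure with rays from this camera.

```bash
cat >> h.py <<'E'
def meas(cam,im,c,parts):
    """parts: name->(x,y,z): guess and height of the widest rim; im BGR"""
    hsv=cv2.cvtColor(im,cv2.COLOR_BGR2HSV); m=(hsv[...,1]<120).astype(np.uint8)*255
    cs,_=cv2.findContours(m,cv2.RETR_EXTERNAL,cv2.CHAIN_APPROX_NONE)
    for k,g in parts.items():
        p=proj(c,[g])[0]
        for q in cs:
            if cv2.contourArea(q)>60 and cv2.pointPolygonTest(q,(float(p[0]),float(p[1])),True)>-3:
                w=ray(c,q.reshape(-1,2),g[2])[:,:2].astype(np.float32)
                (cx,cy),r=cv2.minEnclosingCircle(w); mr=cv2.minAreaRect(w); e=cv2.fitEllipse(w)
                print(cam,k,"circ",round(cx,1),round(cy,1),"d",round(2*r,1),"ell",np.round(e[0],1),np.round(e[1],1),"rect",np.round(mr[0],1),np.round(mr[1],1),round(mr[2],1),"px",cv2.boundingRect(q))
E
python3 - <<'E'
from h import *
c=bot.calibration("wrist"); im=cv2.imread("pics/w1.png")
meas("w",im,c,dict(large=(640,65,10),small=(628.5,-58.5,10),block=(620,254,30)))
E
```

```text
w large circ 639.6 66.1 d 90.2 ell [639.5  65.9] [86.2 87.3] rect [639.5  65.9] [89.  89.2] 53.3 px (238, 152, 87, 85)
w small circ 628.4 -56.8 d 59.8 ell [628.4 -57.3] [55.5 56.7] rect [628.5 -57.3] [57.9 56.5] 89.9 px (131, 158, 58, 55)
w block circ 618.4 248.6 d 87.2 ell [619.  248.3] [46. 89.] rect [618.5 248.6] [42.7 77.5] 28.1 px (428, 149, 93, 64)
```

```bash
python3 -m crank '0 0 0 -0.125 0.065 0 85;0 0 0 0 0 0.75 85;0 0 0 0 0 0.75 85;0 0 0 0 0 0.75 85;0 0 0 0 0 0.75 85;0 0 0 0 0 0.5 85;0 0 0 0 0 0.4 85;0 0 0 0 0 0.04 85'
python3 -m crank '0 0 0 0 0 0 85;0 0 0 0 0 0 0;0 0 0 0 0 0 0;0 0 0 0 0 0 0;0 0 0 0 0 0 0;0 0 0 0 0 0 0;0 0 0 0 0 0 0;0 0 0 0 0 0 0'
```

```text
clock: 3.25
ee_pos: [637.9, 66.8, 11.2]
orientation: [-3.141, -0.004, -3.141]
wrist_force: [0.3, -0.6, 1.0]
width: 85.0
gripper_force: 0.0
clock: 4.05
ee_pos: [641.3, 65.6, 15.3]
orientation: [-3.141, 0.002, 3.141]
wrist_force: [-1.3, -1.0, 5.6]
width: 33.3
gripper_force: 59.5
```

```bash
python3 -c "
from h import *
for i in range(3): bot.camera('top'); s=bot.sense(); print(s['ee_pos'].round(1),s['orientation'].round(4),s['wrist_force'].round(1),s['width'])"
python3 -m crank '0 0 0 0 0 -0.3 0;0 0 0 0 0 -0.5 0;0 0 0 0 0 -0.8 0;0 0 0 0 0 -0.8 0;0 0 0 0 0 -0.6 0;0 0 0 0 0 0 0;0 0 0 0 0 0 0'
python3 -c "
from h import *
c=bot.calibration('wrist');im=bot.camera('wrist')[:,:,::-1];cv2.imwrite('pics/w2.png',im)
s=bot.sense(); print(s['ee_pos'].round(1),s['orientation'].round(4),s['wrist_force'].round(1),s['width'],proj(c,[[455.5,80,80]]))"
```

```text
[641.3  65.6  15.3] [-3.1414e+00  2.1000e-03  3.1410e+00] [-1.2 -1.   6.1] 34.056883906635015
[641.3  65.6  15.3] [-3.1414e+00  2.1000e-03  3.1410e+00] [-0.9 -0.6  5.7] 33.76075327708317
[641.2  65.6  15.3] [-3.1414e+00  2.0000e-03  3.1410e+00] [-1.3 -0.1  6. ] 33.74143834912762
clock: 4.9
ee_pos: [639.7, 65.8, 133.2]
orientation: [3.142, -0.0, 3.141]
wrist_force: [-1.2, 0.6, -5.7]
width: 33.5
gripper_force: 60.8
[638.6  65.7 131.7] [-3.1414 -0.0033  3.141 ] [-0.9  0.6 -5.7] 33.64052337272597 [[ 306.3475859  -107.91718891]]
```

View pics/w2.png

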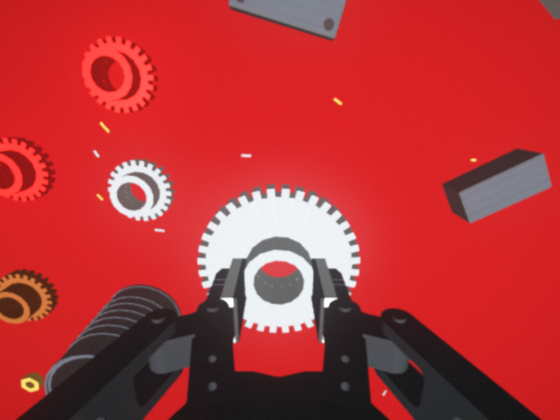

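The gear is held by its hub, with its centre near (279,280), between the pads and level. I'll move towards the square stub and check the foot and post from the wrist camera.

```bash
python3 -m crank '0 0 0 0.8 0.1 -0.1 0;0 0 0 0.8 0.1 -0.1 0;0 0 0 0.8 0.1 0 0;0 0 0 0.5 0.06 0 0;0 0 0 0 0 0 0;0 0 0 0 0 0 0'
python3 - <<'E'
from h import *
c=bot.calibration('wrist');im=bot.camera('wrist')[:,:,::-1];cv2.imwrite('pics/w3.png',im)
s=bot.sense(); print(s['ee_pos'].round(1),s['orientation'].round(4),proj(c,[[455.5,80,80],[455.5,80,12]]))
meas("w",im.copy(),c,dict(sq=(440,70,12)))
E
```

```text
clock: 5.55
ee_pos: [522.6, 80.2, 139.6]
orientation: [-3.141, -0.003, 3.141]
wrist_force: [0.3, -0.2, -4.9]
width: 33.5
gripper_force: 60.8
[523.7  80.2 140.3] [-3.1413e+00 -1.7000e-03  3.1411e+00] [[277.9641408  132.55330524]
 [277.96018681 125.66752702]]
w sq circ 456.4 79.7 d 115.4 ell [456.4  79.9] [97.  97.5] rect [456.7  79.8] [83.4 83.5] 74.6 px (221, 62, 119, 123)
```

View pics/w3.png

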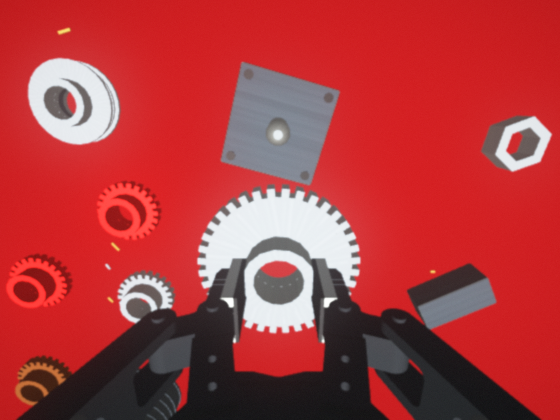

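Stub confirmed at (456,80): foot centre at (280,123), post tip at (278,133). Now I check where the held gear sits relative to the TCP.

Run:
```python
from h import *
c=bot.calibration('wrist');im=cv2.imread('pics/w3.png')
T=bot.sense()['ee_pos']; print(T.round(1))
hsv=cv2.cvtColor(im,cv2.COLOR_BGR2HSV)
# disc outer: white pixels within the teeth circle, left/right/top extremes
m=((hsv[...,1]<60)&(hsv[...,2]>190)).astype(np.uint8)*255
q=max(cv2.findContours(m,cv2.RETR_EXTERNAL,cv2.CHAIN_APPROX_NONE)[0],key=cv2.contourArea).reshape(-1,2)
for off in (12,14,16):
    w=ray(c,q,T[2]-off+10)[:,:2]; h=cv2.convexHull(w.astype(np.float32)).reshape(-1,2)
    (cx,cy),r=cv2.minEnclosingCircle(h); print(off,round(cx-T[0],1),round(cy-T[1],1),round(2*r,1),w.min(0)-T[:2],w.max(0)-T[:2])
```

```text
[523.7  80.2 140.3]
12 -2.7 0.0 86.3 [-45.16473102 -42.79613622] [10.1859715  42.83512141]
14 -1.5 0.0 87.5 [-44.62430697 -43.38329408] [11.48897458 43.42772458]
16 -0.4 0.0 88.7 [-44.08388292 -43.97045193] [12.79197766 44.02032776]
```

```bash
python3 -m crank '0 0 0 0.8 0 0 0;0 0 0 0.87 0 0 0;0 0 0 0 0 0.4 0;0 0 0 0 0 0.4 0;0 0 0 0 0 0 0;0 0 0 0 0 0 0;0 0 0 0 0 0 0'
python3 -c "
from h import *
s=bot.sense(); print(s['ee_pos'].round(1),s['orientation'].round(4))"
```

```text
clock: 6.3
ee_pos: [458.7, 80.4, 110.4]
orientation: [3.141, 0.001, 3.141]
wrist_force: [-0.2, 0.7, -4.9]
width: 33.7
gripper_force: 60.9
[458.7  80.4 110.4] [3.1414e+00 1.3000e-03 3.1408e+00]
```

```bash
python3 -m crank '0 0 0 0.04 0 0.2 0;0 0 0 0 0 0.25 0;0 0 0 0 0 0.25 0;0 0 0 0 0 0.25 0;0 0 0 0 0 0.25 0;0 0 0 0 0 0.25 0;0 0 0 0 0 0.25 0;0 0 0 0 0 0.2 0'
python3 -m crank '0 0 0 0 0 0.05 0;0 0 0 0 0 0.03 0;0 0 0 0 0 0 0'
python3 -m crank '0 0 0 0 0 0.03 0;0 0 0 0 0 0.02 0;0 0 0 0 0 0 0'
```

```text
clock: 7.1
ee_pos: [455.5, 80.3, 32.6]
orientation: [-3.141, -0.001, 3.141]
wrist_force: [0.3, -0.1, -5.5]
width: 33.5
gripper_force: 60.9
clock: 7.4
ee_pos: [456.1, 80.4, 30.6]
orientation: [3.142, 0.0, 3.141]
wrist_force: [0.2, 0.1, -4.6]
width: 33.6
gripper_force: 60.9
clock: 7.7
ee_pos: [455.9, 80.3, 28.6]
orientation: [3.142, 0.0, 3.141]
wrist_force: [-0.4, 0.2, -6.0]
width: 33.2
gripper_force: 60.9
```

```bash
python3 -m crank '0 0 0 0 0 0.03 0;0 0 0 0 0 0 0'; python3 -m crank '0 0 0 0 0 0.03 0;0 0 0 0 0 0 0';python3 -m crank '0 0 0 0 0 0.02 0;0 0 0 0 0 0 0'
```

```text
clock: 7.9
ee_pos: [456.1, 80.4, 27.4]
orientation: [3.142, 0.001, 3.141]
wrist_force: [-0.2, 0.5, -5.1]
width: 33.7
gripper_force: 60.9
clock: 8.1
ee_pos: [456.1, 80.4, 27.3]
orientation: [-3.142, -0.0, 3.141]
wrist_force: [-3.6, -0.8, 5.7]
width: 33.5
gripper_force: 62.1
clock: 8.3
ee_pos: [456.1, 80.4, 27.2]
orientation: [-3.141, -0.0, 3.141]
wrist_force: [-6.4, -2.2, 13.5]
width: 33.9
gripper_force: 62.8
```

```bash
python3 -m crank '0 0 0 0 0 -0.04 0;0 0 0 0 0 0 50;0 0 0 0 0 0 85;0 0 0 0 0 0 85;0 0 0 0 0 0 85;0 0 0 0 0 -0.6 85;0 0 0 0 0 -0.8 85;0 0 0 0 0 -0.8 85'
python3 -m crank '0 0 0 0 0 -0.8 85;0 0 0 0 -0.8 0 85;0 0 0 0 -0.8 0 85;0 0 0 0 -0.8 0 85;0 0 0 -0.1 -0.8 0 85;0 0 0 -0.1 -0.8 0 85;0 0 0 -0.1 -0.8 0 85;0 0 0 -0.1 -0.8 0 85'
python3 -m crank '0 0 0 -0.1 -0.8 0 85;0 0 0 0 -0.8 0 85;0 0 0 0 -0.8 0 85;0 0 0 0 0 0 85;0 0 0 0 0 0 85'
python3 - <<'E'
from h import *
c=bot.calibration('wrist');im=bot.camera('wrist')[:,:,::-1].copy();cv2.imwrite('pics/w4.png',im)
s=bot.sense(); print(s['ee_pos'].round(1),s['orientation'].round(4))
meas("w",im,c,dict(spacer=(455,-245,20),pulley=(425,-89,16),rnd=(635,-300,12)))
E
```

```text
clock: 9.1
ee_pos: [455.2, 80.2, 115.3]
orientation: [-3.141, -0.002, 3.141]
wrist_force: [0.8, 0.2, -0.2]
width: 84.7
gripper_force: 0.0
clock: 9.9
ee_pos: [471.8, -145.0, 146.9]
orientation: [-3.142, 0.0, 3.141]
wrist_force: [0.9, -0.4, -0.1]
width: 85.3
gripper_force: 0.0
clock: 10.4
ee_pos: [475.4, -240.0, 146.6]
orientation: [3.141, -0.001, 3.139]
wrist_force: [0.2, -0.2, -0.7]
width: 84.7
gripper_force: 0.0
[ 475.3 -239.2  146.5] [ 3.1406e+00 -7.0000e-04  3.1404e+00]
w spacer circ 464.5 -248.9 d 40.1 ell [ 464.6 -249.1] [36.4 39.5] rect [ 464.5 -249.2] [36.5 39.4] 89.8 px (248, 168, 41, 43)
w pulley circ 436.2 -93.4 d 73.7 ell [436.4 -93.2] [66.9 73.4] rect [436.3 -93.6] [73.3 67.3] 74.1 px (402, 118, 83, 77)
w rnd circ 763.6 -238.2 d 699.0 ell [ 683.6 -229.8] [204.8 659.8] rect [ 658.4 -237.6] [699.  210.5] 89.6 px (0, 271, 560, 149)
```

View pics/w4.png

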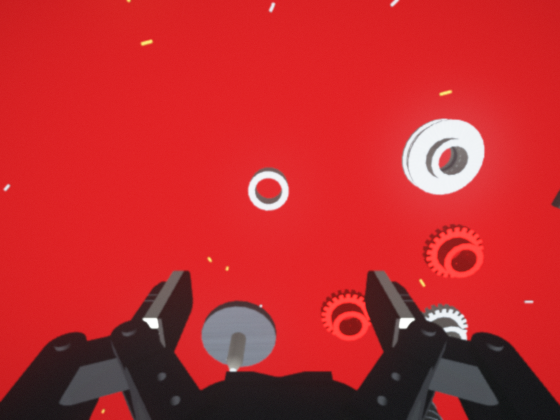

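The wrist view shows the spacer at (268,190), the pulley at (444,157) and the round stub at (238,333). The visible side walls bias the rim fits. Correcting for that in both cameras puts the spacer at about (466,−249) and the pulley at about (436,−91). I'll grasp the spacer.

```bash
python3 -m crank '0 0 0 0.23 -0.235 0 85;0 0 0 0 0 0.7 85;0 0 0 0 0 0.7 85;0 0 0 0 0 0.7 85;0 0 0 0 0 0.7 85;0 0 0 0 0 0.5 85;0 0 0 0 0 0.14 85;0 0 0 0 0 0 85'
python3 -m crank '0 0 0 0 0 0 30;0 0 0 0 0 0 0;0 0 0 0 0 0 0;0 0 0 0 0 0 0;0 0 0 0 0 0 0;0 0 0 0 0 0 0'
```

```text
clock: 11.25
ee_pos: [465.4, -248.2, 8.5]
orientation: [3.14, -0.002, -3.141]
wrist_force: [0.1, 0.9, -0.4]
width: 85.0
gripper_force: 0.0
clock: 11.85
ee_pos: [467.5, -249.7, 10.9]
orientation: [-3.141, 0.002, 3.141]
wrist_force: [-0.7, 1.0, 6.2]
width: 33.4
gripper_force: 59.0
```

```bash
python3 -m crank '0 0 0 0 0 -0.3 0;0 0 0 0 0 -0.7 0;0 0 0 0 0 -0.8 0;0 0 0 0 0 -0.8 0;0 0 0 0 0 -0.6 0;0 0 0 0 0.8 0 0;0 0 0 0 0.8 0 0;0 0 0 0 0.8 0 0'
python3 -m crank '0 0 0 0 0.8 0 0;0 0 0 0 0.8 0 0;0 0 0 0 0.8 0 0;0 0 0 0 0.8 0 0;0 0 0 0 0.8 0 0;0 0 0 0 0.8 0 0;0 0 0 0 0.8 0 0;0 0 0 0 0.24 0 0'
python3 -m crank '0 0 0 0 0 0 0;0 0 0 0 0 0 0;0 0 0 0 0 0 0'
python3 - <<'E'
from h import *
c=bot.calibration('wrist');im=bot.camera('wrist')[:,:,::-1].copy()
T=bot.sense()['ee_pos'];print(T.round(1),bot.sense()['orientation'].round(4))
cv2.imwrite('pics/w5.png',np.hstack([im[150:420,150:420]]*1)); cv2.imwrite('pics/t5.png',bot.camera('top')[:,:,::-1])
hsv=cv2.cvtColor(im,cv2.COLOR_BGR2HSV)
print(proj(c,[T,T+[0,0,10],[456,80,80],[456,80,38]]).round(1))
E
```

```text
clock: 12.65
ee_pos: [466.5, -152.4, 138.5]
orientation: [-3.141, 0.001, 3.14]
wrist_force: [-0.3, -0.7, -0.9]
width: 33.0
gripper_force: 60.0
clock: 13.45
ee_pos: [466.4, 82.9, 138.1]
orientation: [3.141, 0.001, -3.14]
wrist_force: [-0.2, -0.1, -0.8]
width: 33.3
gripper_force: 60.0
clock: 13.75
ee_pos: [466.6, 79.4, 137.3]
orientation: [-3.141, -0.0, 3.14]
wrist_force: [0.2, -0.7, -1.1]
width: 33.0
gripper_force: 60.0
[466.6  79.4 137.3] [-3.1412e+00 -1.0000e-04  3.1396e+00]
[[278.4 272.4]
 [278.4 282.8]
 [279.1 216.1]
 [278.9 198.5]]
```

View pics/w5.png

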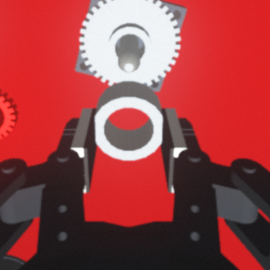

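The crop shows the spacer ring level at (279,277) full-frame, and the post tip at (279,217), as projected. I'll refine the offset of the spacer in the hand.

Run:
```python
from h import *
c=bot.calibration('wrist');im=cv2.imread('pics/w5.png')
T=bot.sense()['ee_pos']
hsv=cv2.cvtColor(im,cv2.COLOR_BGR2HSV)
red=((hsv[...,1]>150)&(hsv[...,2]>120)).astype(np.uint8)*255
br=(im.min(2)>215).astype(np.uint8)*255
for q in cv2.findContours(br,cv2.RETR_CCOMP,cv2.CHAIN_APPROX_NONE)[0]:
    if cv2.contourArea(q)<400: continue
    x,y,w,h=cv2.boundingRect(q); print(x+150,y+150,w,h)
    q=q.reshape(-1,2)+150
    for off in (8,10,12):
        e=cv2.fitEllipse(ray(c,q,T[2]-off+20)[:,:2].astype(np.float32)); print(off,np.array(e[0])-T[:2],e[1])
```

```text
246 248 66 62
8 [-3.20447447 -0.09018655] (33.220726013183594, 34.847633361816406)
10 [-1.96176817 -0.09099527] (33.72783279418945, 35.379573822021484)
12 [-0.71909239 -0.09179636] (34.23493957519531, 35.9115104675293)
252 256 53 46
8 [-3.22330381 -0.08315225] (25.349021911621094, 25.492450714111328)
10 [-1.98090269 -0.08384653] (25.735963821411133, 25.8815860748291)
12 [-0.73853208 -0.0845408 ] (26.12291145324707, 26.270721435546875)
230 150 100 85
8 [-47.29337217   0.56538443] (39.85588073730469, 42.50717544555664)
10 [-46.72370054   0.57458548] (40.464271545410156, 43.156036376953125)
12 [-46.15402891   0.58379416] (41.07266616821289, 43.80489730834961)
264 182 33 41
8 [-43.28183653   0.49264578] (14.067359924316406, 18.14141273498535)
10 [-42.65094663   0.50074057] (14.282093048095703, 18.418336868286133)
12 [-42.02002622   0.50883536] (14.496827125549316, 18.695262908935547)
```

```bash
python3 -m crank '0 0 0 0.22 0.015 0 0;0 0 0 0 0 0.35 0;0 0 0 0 0 0.35 0;0 0 0 0 0 0.25 0;0 0 0 0 0 0.25 0;0 0 0 0 0 0.25 0;0 0 0 0 0 0.25 0;0 0 0 0 0 0.25 0'
python3 -m crank '0 0 0 0 0 0.1 0;0 0 0 0 0 0.03 0;0 0 0 0 0 0 0'
python3 -m crank '0 0 0 0 0 0.04 0;0 0 0 0 0 0 0'
python3 -m crank '0 0 0 0 0 0.03 0;0 0 0 0 0 0 0'
```

```text
clock: 14.65
ee_pos: [457.9, 81.2, 58.4]
orientation: [3.142, -0.0, 3.141]
wrist_force: [0.2, -0.2, -1.6]
width: 33.1
gripper_force: 60.0
clock: 14.95
ee_pos: [457.9, 81.1, 54.1]
orientation: [-3.142, -0.0, 3.141]
wrist_force: [-0.7, -0.5, -0.6]
width: 33.4
gripper_force: 60.0
clock: 15.15
ee_pos: [458.2, 81.2, 52.8]
orientation: [3.141, 0.001, 3.141]
wrist_force: [0.6, 0.4, -0.4]
width: 33.5
gripper_force: 60.0
clock: 15.35
ee_pos: [457.8, 81.1, 51.4]
orientation: [-3.142, 0.0, 3.141]
wrist_force: [-0.1, -0.2, -0.6]
width: 33.3
gripper_force: 60.0
```

```bash
for i in 1; do python3 -m crank '0 0 0 0 0 0.03 0;0 0 0 0 0 0 0'; python3 -m crank '0 0 0 0 0 0.03 0;0 0 0 0 0 0 0'; python3 -m crank '0 0 0 0 0 0.02 0;0 0 0 0 0 0 0'; done
```

```text
clock: 15.55
ee_pos: [457.7, 81.1, 49.9]
orientation: [-3.142, -0.0, 3.141]
wrist_force: [-1.3, 0.6, -1.5]
width: 33.3
gripper_force: 60.0
clock: 15.75
ee_pos: [457.9, 81.1, 48.9]
orientation: [3.142, 0.0, 3.141]
wrist_force: [0.5, -0.4, -1.1]
width: 33.3
gripper_force: 60.1
clock: 15.95
ee_pos: [458.0, 81.1, 48.9]
orientation: [-3.142, -0.0, 3.141]
wrist_force: [-3.7, -0.2, 6.9]
width: 33.3
gripper_force: 60.8
```

```bash
python3 -m crank '0 0 0 0 0 -0.03 0;0 0 0 0 0 0 50;0 0 0 0 0 0 85;0 0 0 0 0 0 85;0 0 0 0 0 0 85;0 0 0 0 0 -0.5 85;0 0 0 0 0 -0.8 85;0 0 0 0 0 -0.8 85'
python3 -m crank '0 0 0 0 0 -0.2 85;0 0 0 -0.7 -0.57 0 85;0 0 0 -0.7 -0.57 0 85;0 0 0 -0.7 -0.57 0 85;0 0 0 -0.7 -0.57 0 85;0 0 0 -0.7 -0.57 0 85;0 0 0 -0.75 -0.61 0 85;0 0 0 0 0 0 85'
python3 - <<'E'
from h import *
c=bot.calibration('wrist');im=bot.camera('wrist')[:,:,::-1].copy();cv2.imwrite('pics/w6.png',im)
print(bot.sense()['ee_pos'].round(1))
meas("w",im,c,dict(small=(620,-58,10)))
c=bot.calibration('top');im=bot.camera('top')[:,:,::-1].copy();cv2.imwrite('pics/t6.png',im[150:350,150:500].repeat(2,0).repeat(2,1))
E
```

```text
clock: 16.75
ee_pos: [457.0, 81.0, 133.5]
orientation: [-3.141, -0.002, 3.141]
wrist_force: [1.0, -0.5, -0.0]
width: 85.2
gripper_force: 0.0
clock: 17.55
ee_pos: [630.7, -60.4, 140.3]
orientation: [-3.14, 0.002, 3.139]
wrist_force: [0.0, -0.4, 0.1]
width: 84.7
gripper_force: 0.0
[628.6 -58.8 140. ]
w small circ 629.1 -58.9 d 58.1 ell [628.9 -58.9] [54.6 55.2] rect [628.8 -58.9] [56.  57.2] 89.8 px (250, 167, 61, 60)
```

View pics/w6.png

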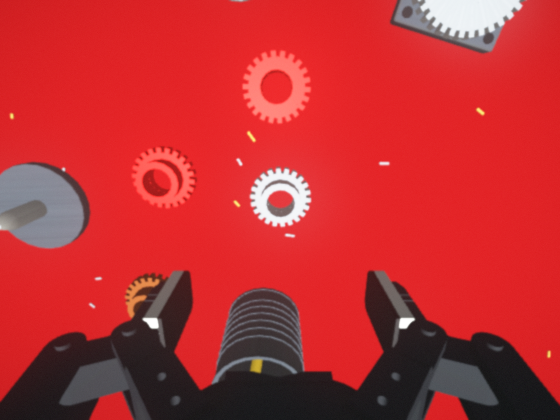

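The small gear is at (280,197), centred under the tool at (628.8,−58.9). The can, at (260,330), stays clear. Grasping it now.

```bash
python3 -m crank '0 0 0 0 0 0.7 85;0 0 0 0 0 0.7 85;0 0 0 0 0 0.7 85;0 0 0 0 0 0.5 85;0 0 0 0 0 0.4 85;0 0 0 0 0 0.2 85;0 0 0 0 0 0 85'
python3 -m crank '0 0 0 0 0 0 30;0 0 0 0 0 0 0;0 0 0 0 0 0 0;0 0 0 0 0 0 0;0 0 0 0 0 0 0;0 0 0 0 0 0 0'
```

```text
clock: 18.35
ee_pos: [626.4, -56.7, 12.1]
orientation: [3.141, -0.003, -3.142]
wrist_force: [-0.6, 0.6, 0.2]
width: 85.1
gripper_force: 0.0
clock: 18.95
ee_pos: [629.0, -57.7, 15.0]
orientation: [-3.141, 0.002, 3.141]
wrist_force: [-1.1, -0.6, 6.1]
width: 33.7
gripper_force: 59.4
```

```bash
python3 -m crank '0 0 0 0 0 -0.3 0;0 0 0 0 0 -0.7 0;0 0 0 0 0 -0.8 0;0 0 0 0 0 -0.8 0;0 0 0 0 0 -0.65 0;0 0 0 0.67 0.575 0 0;0 0 0 0.67 0.575 0 0;0 0 0 0.67 0.575 0 0'
python3 -m crank '0 0 0 0.67 0.575 0 0;0 0 0 0.67 0.575 0 0;0 0 0 0.67 0.575 0 0;0 0 0 0 0 0 0;0 0 0 0 0 0 0;0 0 0 0 0 0 0'
cat >> h.py <<'E'
def held(im,c,T,h,offs,lo=215):
    br=(im.min(2)>lo).astype(np.uint8)*255
    for q in cv2.findContours(br,cv2.RETR_CCOMP,cv2.CHAIN_APPROX_NONE)[0]:
        if cv2.contourArea(q)<400: continue
        b=cv2.boundingRect(q)
        if b[1]+b[3]<235: continue
        for off in offs:
            e=cv2.fitEllipse(ray(c,q.reshape(-1,2),T[2]-off+h)[:,:2].astype(np.float32)); print(b,off,np.round(np.array(e[0])-T[:2],1),np.round(e[1],1))
E
python3 - <<'E'
from h import *
c=bot.calibration('wrist');im=bot.camera('wrist')[:,:,::-1].copy();cv2.imwrite('pics/w7.png',im[120:420,130:430])
T=bot.sense()['ee_pos'];print(T.round(1),proj(c,[[456,80,80],[456,80,58]]).round(1)-[130,120])
held(im,c,T,26,(14,15.2))
E
```

```text
clock: 19.75
ee_pos: [546.0, 12.2, 143.5]
orientation: [3.141, -0.001, 3.14]
wrist_force: [0.0, 1.4, -3.2]
width: 33.7
gripper_force: 60.4
clock: 20.35
ee_pos: [467.7, 80.5, 143.7]
orientation: [-3.141, 0.001, 3.141]
wrist_force: [1.4, 0.2, -2.2]
width: 33.8
gripper_force: 60.5
[467.8  80.3 143.6] [[147.7  91.6]
 [147.7  82.2]]
(245, 253, 68, 63) 14 [-0.1  0.1] [34.  35.5]
(245, 253, 68, 63) 15.2 [0.6 0.1] [34.3 35.8]
(252, 262, 54, 47) 14 [-0.   0.1] [25.9 26. ]
(252, 262, 54, 47) 15.2 [0.7 0.1] [26.1 26.2]
(229, 140, 99, 118) 14 [-42.6  -0. ] [43.  57.3]
(229, 140, 99, 118) 15.2 [-42.2  -0. ] [43.3 57.9]
```

View pics/w7.png

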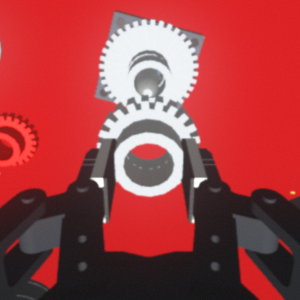

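The spacer sits on the large gear, the post tip is at (149,91) in the crop, and the small gear is held level and centred. Lowering it.

```bash
python3 -m crank '0 0 0 0.295 0 0 0;0 0 0 0 0 0.2 0;0 0 0 0 0 0.3 0;0 0 0 0 0 0.3 0;0 0 0 0 0 0.25 0;0 0 0 0 0 0.25 0;0 0 0 0 0 0.2 0;0 0 0 0 0 0.1 0'
python3 -m crank '0 0 0 0 0 0.04 0;0 0 0 0 0 0 0;0 0 0 0 0 0 0'
python3 -m crank '0 0 0 0 0 0.04 0;0 0 0 0 0 0 0'
python3 -m crank '0 0 0 0 0 0.03 0;0 0 0 0 0 0 0'
```

```text
clock: 21.2
ee_pos: [454.6, 80.7, 78.0]
orientation: [-3.141, -0.002, 3.141]
wrist_force: [-0.7, -0.4, -2.9]
width: 33.8
gripper_force: 60.5
clock: 21.5
ee_pos: [455.7, 80.8, 78.2]
orientation: [3.141, 0.001, 3.141]
wrist_force: [0.7, 1.2, -2.4]
width: 33.8
gripper_force: 60.5
clock: 21.7
ee_pos: [455.4, 80.8, 76.3]
orientation: [3.142, 0.0, 3.141]
wrist_force: [-0.3, 0.1, -2.8]
width: 33.8
gripper_force: 60.5
clock: 21.9
ee_pos: [455.1, 80.7, 74.8]
orientation: [-3.142, -0.0, 3.141]
wrist_force: [0.1, -0.9, -3.3]
width: 33.4
gripper_force: 60.5
```

```bash
python3 -m crank '0 0 0 0 0 0.03 0;0 0 0 0 0 0 0'; python3 -m crank '0 0 0 0 0 0.03 0;0 0 0 0 0 0 0'; python3 -m crank '0 0 0 0 0 0.02 0;0 0 0 0 0 0 0'
```

```text
clock: 22.1
ee_pos: [455.1, 80.7, 73.5]
orientation: [-3.142, -0.0, 3.141]
wrist_force: [-0.3, -0.8, -3.4]
width: 33.6
gripper_force: 60.5
clock: 22.3
ee_pos: [455.4, 80.7, 73.0]
orientation: [-3.142, 0.0, 3.141]
wrist_force: [-2.5, -0.0, 2.6]
width: 33.5
gripper_force: 61.0
clock: 22.5
ee_pos: [455.6, 80.7, 73.0]
orientation: [-3.142, 0.0, 3.141]
wrist_force: [-5.2, -0.7, 9.3]
width: 33.3
gripper_force: 61.7
```

```bash
python3 -m crank '0 0 0 0 0 -0.03 0;0 0 0 0 0 0 50;0 0 0 0 0 0 85;0 0 0 0 0 0 85;0 0 0 0 0 0 85;0 0 0 0 0 -0.5 85;0 0 0 0 0 -0.8 85;0 0 0 0 0 -0.7 85'
python3 -m crank '0 0 0 0.08 -0.7 0 85;0 0 0 0.08 -0.7 0 85;0 0 0 0.08 -0.7 0 85;0 0 0 0.08 -0.7 0 85;0 0 0 0.08 -0.7 0 85;0 0 0 0.08 -0.79 0 85;0 0 0 0 0 0 85;0 0 0 0 0 0 85'
python3 - <<'E'
from h import *
c=bot.calibration('wrist');im=bot.camera('wrist')[:,:,::-1].copy();cv2.imwrite('pics/w8.png',im)
print(bot.sense()['ee_pos'].round(1))
meas("w",im,c,dict(pulley=(425,-91,16)))
E
```

```text
clock: 23.3
ee_pos: [455.0, 80.7, 153.6]
orientation: [-3.141, -0.001, 3.141]
wrist_force: [0.6, -0.0, -0.2]
width: 84.6
gripper_force: 0.0
clock: 24.1
ee_pos: [435.8, -91.2, 152.8]
orientation: [3.141, -0.0, 3.139]
wrist_force: [-1.0, -1.1, 0.0]
width: 84.7
gripper_force: 0.0
[435.9 -90.6 152.8]
w pulley circ 435.8 -91.0 d 70.0 ell [436.  -90.9] [66.5 69.2] rect [436.1 -91. ] [67.7 68.7] 49.5 px (243, 161, 72, 71)
```

View pics/w8.png

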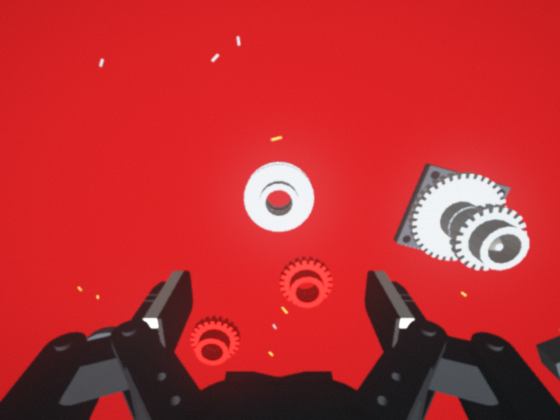

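The square stack looks complete: large gear, spacer and small gear, centred near (500,245). The pulley is at (279,196). Grasping it.

```bash
python3 -m crank '0 0 0 -0.03 0 0.7 85;0 0 0 0 0 0.7 85;0 0 0 0 0 0.7 85;0 0 0 0 0 0.6 85;0 0 0 0 0 0.5 85;0 0 0 0 0 0.22 85;0 0 0 0 0 0 85'
python3 -m crank '0 0 0 0 0 0 30;0 0 0 0 0 0 0;0 0 0 0 0 0 0;0 0 0 0 0 0 0;0 0 0 0 0 0 0;0 0 0 0 0 0 0'
python3 -m crank '0 0 0 0 0 -0.3 0;0 0 0 0 0 -0.7 0;0 0 0 0 0 -0.8 0;0 0 0 0 0 -0.7 0;0 0 0 0 0 0 0;0 0 0 0 0 0 0'
```

```text
clock: 24.85
ee_pos: [436.0, -89.7, 14.9]
orientation: [3.141, -0.003, -3.141]
wrist_force: [0.1, 0.1, 0.4]
width: 84.7
gripper_force: 0.0
clock: 25.45
ee_pos: [438.2, -91.1, 17.5]
orientation: [-3.141, 0.002, 3.141]
wrist_force: [-1.7, 0.9, 6.4]
width: 33.4
gripper_force: 59.3
clock: 26.05
ee_pos: [437.0, -90.9, 116.2]
orientation: [-3.141, 0.001, 3.141]
wrist_force: [-0.9, 0.1, -4.3]
width: 33.4
gripper_force: 61.0
```

```bash
python3 -m crank '0 0 0 -0.71 -0.6 0 0;0 0 0 -0.71 -0.6 0 0;0 0 0 -0.71 -0.6 0 0;0 0 0 -0.71 -0.6 0 0;0 0 0 -0.71 -0.6 0 0;0 0 0 -0.71 -0.6 0 0;0 0 0 -0.71 -0.6 0 0;0 0 0 -0.73 -0.6 0 0'
python3 -m crank '0 0 0 0 0 0 0;0 0 0 0 0 0 0;0 0 0 0 0 0 0'
python3 - <<'E'
from h import *
c=bot.calibration('wrist');im=bot.camera('wrist')[:,:,::-1].copy();cv2.imwrite('pics/w9.png',im)
T=bot.sense()['ee_pos'];print(T.round(1),proj(c,[[635,-283,56],[635,-283,12]]).round(1))
held(im,c,T,28,(16,17.5))
E
```

```text
clock: 26.85
ee_pos: [663.7, -283.0, 111.4]
orientation: [3.139, -0.006, 3.141]
wrist_force: [0.6, 0.3, -3.8]
width: 33.7
gripper_force: 61.0
clock: 27.15
ee_pos: [662.8, -281.7, 113.0]
orientation: [3.139, -0.005, 3.141]
wrist_force: [-1.2, -0.6, -4.1]
width: 33.5
gripper_force: 61.1
[ 663.1 -281.7  113.8] [[276.2 192.8]
 [276.3 178.2]]
(245, 249, 68, 72) 16 [ 0.6 -0.2] [35.3 41.8]
(245, 249, 68, 72) 17.5 [ 1.6 -0.2] [35.7 42.2]
(252, 258, 53, 47) 16 [-2.7 -0.2] [25.4 25.7]
(252, 258, 53, 47) 17.5 [-1.7 -0.2] [25.6 25.9]
(217, 203, 124, 68) 16 [-20.7  -0.2] [43.2 53.5]
(217, 203, 124, 68) 17.5 [-20.   -0.2] [43.7 54.1]
```

View pics/w9.png

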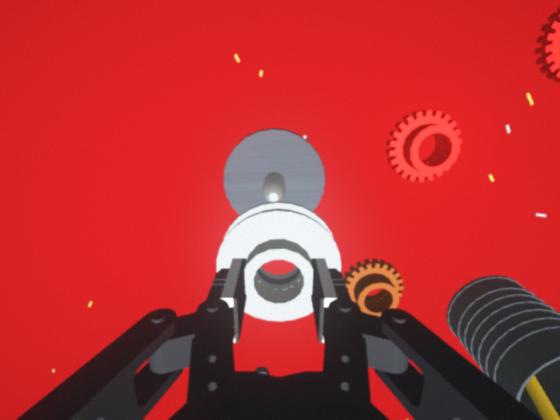

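The round foot is at about (274,178) with the post tip at (273,197). Both are slightly off my projection, so I'll refine them by ray.

Run:
```python
from h import *
c=bot.calibration('wrist');im=cv2.imread('pics/w9.png')
print("tip",ray(c,[[273.5,196],[273,198]],56).round(1))
hsv=cv2.cvtColor(im,cv2.COLOR_BGR2HSV); m=(hsv[...,1]<120).astype(np.uint8)*255
ys,xs=np.where(m[125:198,200:350]); 
pts=[]
for r in range(128,196):
    k=np.where(m[r,200:350])[0]
    if len(k): pts+= [[200+k[0],r],[200+k[-1],r]]
w=ray(c,pts,12)[:,:2]
A=np.c_[2*w,np.ones(len(w))]; s=np.linalg.lstsq(A,(w**2).sum(1),rcond=None)[0]; print("foot",s[:2].round(1),"d",2*np.sqrt(s[2]+s[0]**2+s[1]**2))
# post sides around z~34
```

```text
tip [[ 637.8 -284.9   56. ]
 [ 639.3 -285.2   56. ]]
foot [ 637.6 -285.1] d 82.29736131715165
```

```bash
python3 -m crank '0 0 0 0.6 -0.078 0 0;0 0 0 0 0 0.35 0;0 0 0 0 0 0.4 0;0 0 0 0 0 0 0;0 0 0 0 0 0 0;0 0 0 0 0 0 0'
python3 -c "
from h import *
s=bot.sense();print(s['ee_pos'].round(1),s['orientation'].round(4))
c=bot.calibration('wrist');im=bot.camera('wrist')[:,:,::-1].copy();held(im,c,s['ee_pos'],28,(16,17.5)); print(proj(c,[[637.5,-285,56]]))"
```

```text
clock: 27.8
ee_pos: [641.7, -286.0, 86.3]
orientation: [-3.141, 0.001, 3.141]
wrist_force: [0.2, 0.8, -4.1]
width: 33.3
gripper_force: 61.2
[ 641.7 -286.    86.3] [-3.1414e+00  6.0000e-04  3.1414e+00]
(245, 249, 68, 72) 16 [ 1.4 -0.1] [35.5 42.2]
(245, 249, 68, 72) 17.5 [ 2.4 -0.1] [36.  42.7]
(252, 258, 53, 47) 16 [-1.9 -0.1] [25.5 25.8]
(252, 258, 53, 47) 17.5 [-1.  -0.1] [25.8 26.1]
(217, 203, 124, 68) 16 [-20.1  -0.1] [43.5 53.8]
(217, 203, 124, 68) 17.5 [-19.4  -0.1] [44.  54.4]
[[280.0217018 241.0284297]]
```

```bash
python3 -m crank '0 0 0 0.07 0.025 0 0;0 0 0 0 0 0.2 0;0 0 0 0 0 0.25 0;0 0 0 0 0 0.25 0;0 0 0 0 0 0.25 0;0 0 0 0 0 0.2 0;0 0 0 0 0 0.1 0;0 0 0 0 0 0 0'
python3 -m crank '0 0 0 0 0 0.04 0;0 0 0 0 0 0 0'
python3 -m crank '0 0 0 0 0 0.03 0;0 0 0 0 0 0 0'
python3 -m crank '0 0 0 0 0 0.03 0;0 0 0 0 0 0 0'
```

```text
clock: 28.65
ee_pos: [637.5, -284.7, 34.7]
orientation: [3.141, -0.002, 3.141]
wrist_force: [0.0, -0.4, -4.3]
width: 33.8
gripper_force: 61.1
clock: 28.85
ee_pos: [638.6, -285.3, 34.9]
orientation: [-3.141, 0.001, 3.141]
wrist_force: [0.7, -0.2, -4.2]
width: 33.6
gripper_force: 61.2
clock: 29.05
ee_pos: [638.4, -285.2, 33.6]
orientation: [-3.141, 0.0, 3.141]
wrist_force: [-0.8, 0.4, -4.2]
width: 34.1
gripper_force: 61.2
clock: 29.25
ee_pos: [638.1, -285.0, 32.0]
orientation: [3.142, -0.0, 3.141]
wrist_force: [-0.9, -0.1, -4.4]
width: 33.6
gripper_force: 61.2
```

```bash
python3 -m crank '0 0 0 0 0 0.03 0;0 0 0 0 0 0 0'; python3 -m crank '0 0 0 0 0 0.03 0;0 0 0 0 0 0 0'; python3 -m crank '0 0 0 0 0 0.02 0;0 0 0 0 0 0 0'; python3 -m crank '0 0 0 0 0 0.02 0;0 0 0 0 0 0 0'
```

```text
clock: 29.45
ee_pos: [638.1, -285.0, 30.6]
orientation: [3.141, -0.0, 3.141]
wrist_force: [0.4, -0.3, -4.5]
width: 33.6
gripper_force: 61.2
clock: 29.65
ee_pos: [638.4, -285.1, 29.8]
orientation: [-3.141, 0.0, 3.141]
wrist_force: [0.2, 0.2, -4.1]
width: 33.7
gripper_force: 61.2
clock: 29.85
ee_pos: [638.4, -285.2, 29.7]
orientation: [-3.141, 0.0, 3.141]
wrist_force: [-1.6, 0.6, 1.6]
width: 33.4
gripper_force: 61.7
clock: 30.05
ee_pos: [638.4, -285.2, 29.7]
orientation: [-3.141, 0.0, 3.141]
wrist_force: [-4.1, 1.3, 5.3]
width: 33.8
gripper_force: 62.2
```

```bash
python3 -m crank '0 0 0 0 0 -0.03 0;0 0 0 0 0 0 50;0 0 0 0 0 0 85;0 0 0 0 0 0 85;0 0 0 0 0 0 85;0 0 0 0 0 -0.6 85;0 0 0 0 0 -0.8 85;0 0 0 0 0 -0.8 85'
python3 -m crank '0 0 0 0 0 -0.8 85;0 0 0 0.22 0.8 0 85;0 0 0 0.22 0.8 0 85;0 0 0 0.22 0.8 0 85;0 0 0 0.22 0.8 0 85;0 0 0 0.22 0.8 0 85;0 0 0 0.22 0.8 0 85;0 0 0 0.22 0.8 0 85'
python3 -m crank '0 0 0 0.22 0.8 0 85;0 0 0 0.22 0.8 0 85;0 0 0 0.22 0.8 0 85;0 0 0 0.22 0.8 0 85;0 0 0 0.22 0.8 0 85;0 0 0 0.22 0.8 0 85;0 0 0 0.22 0.8 0 85;0 0 0 0.22 0.8 0 85'
python3 -m crank '0 0 0 0.22 0.8 0 85;0 0 0 0.22 0.8 0 85;0 0 0 0.22 0.5 0 85;0 0 0 0 0 0 85;0 0 0 0 0 0 85'
python3 - <<'E'
from h import *
c=bot.calibration('wrist');im=bot.camera('wrist')[:,:,::-1].copy();cv2.imwrite('pics/w10.png',im)
print(bot.sense()['ee_pos'].round(1))
g=(469,287,20)
meas("w",im,c,dict(h=(455,286,20)))
p=proj(c,[g])[0]; br=(im.min(2)>200).astype(np.uint8)*255
for q in cv2.findContours(br,cv2.RETR_CCOMP,cv2.CHAIN_APPROX_NONE)[0]:
    if cv2.contourArea(q)>300 and cv2.pointPolygonTest(q,tuple(map(float,p)),True)>-3:
        w=ray(c,q.reshape(-1,2),20)[:,:2].astype(np.float32)
        hu=cv2.convexHull(w); ap=cv2.approxPolyDP(hu,4,True).reshape(-1,2); print(cv2.boundingRect(q),cv2.fitEllipse(w)[:2]); print(ap.round(1).tolist())
        d=np.roll(ap,-1,0)-ap; print(np.degrees(np.arctan2(d[:,1],d[:,0])).round(1)%60,np.hypot(*d.T).round(1))
E
```

```text
clock: 30.85
ee_pos: [637.7, -284.9, 117.4]
orientation: [3.141, -0.001, 3.141]
wrist_force: [0.7, -0.4, -0.7]
width: 84.8
gripper_force: 0.0
clock: 31.65
ee_pos: [576.4, -59.9, 149.5]
orientation: [-3.142, 0.001, 3.141]
wrist_force: [0.3, 1.5, 0.0]
width: 85.1
gripper_force: 0.0
clock: 32.45
ee_pos: [506.2, 196.3, 149.6]
orientation: [3.141, 0.001, 3.141]
wrist_force: [0.4, -0.4, 0.7]
width: 85.2
gripper_force: 0.0
clock: 32.95
ee_pos: [480.1, 279.1, 149.3]
orientation: [-3.141, 0.0, -3.141]
wrist_force: [0.8, 0.5, -0.4]
width: 85.5
gripper_force: 0.0
[480.3 278.6 149.3]
w h circ 468.9 285.8 d 48.7 ell [469.1 285.9] [42.7 45.3] rect [469.  286.1] [41.3 48.7] 81.2 px (262, 162, 48, 52)
(263, 166, 47, 47) ((470.0478210449219, 285.9803771972656), (41.10165023803711, 41.5206184387207))
[[448.29998779296875, 290.5], [456.5, 268.1000061035156], [478.20001220703125, 265.0], [491.8999938964844, 281.70001220703125], [483.1000061035156, 304.1000061035156], [462.1000061035156, 307.1000061035156]]
[50.       52.       50.5      51.699997 51.800003 50.300003] [23.9 21.9 21.6 24.  21.2 21.5]
(271, 174, 31, 32) ((470.06878662109375, 285.9371032714844), (27.160030364990234, 27.439990997314453))
[[455.6000061035156, 287.8999938964844], [460.20001220703125, 275.29998779296875], [469.6000061035156, 272.5], [485.0, 284.5], [479.20001220703125, 297.5], [466.70001220703125, 299.8999938964844]]
[50.       43.4      37.9      54.300003 48.699997 47.100006] [13.5  9.8 19.6 14.2 12.7 16.4]
```

View pics/w10.png

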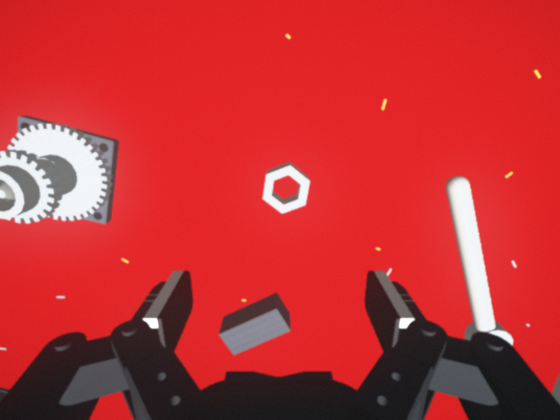

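The hex collar is at (287,189), which is (470,286) in the world. Its flats need the closing line turned 9° to world 81°, so I turn the tool +1.5 units about its z, then grasp.

```bash
python3 -m crank '0 0 0 0.26 0.18 0 85;0 0 0.75 0 0 0.3 85;0 0 0.75 0 0 0.4 85;0 0 0 0 0 0.7 85;0 0 0 0 0 0.7 85;0 0 0 0 0 0.6 85;0 0 0 0 0 0.5 85;0 0 0 0 0 0.3 85'
python3 -m crank '0 0 0 0 0 0 85;0 0 0 0 0 0 85'
python3 -m crank '0 0 0 0 0 0 30;0 0 0 0 0 0 0;0 0 0 0 0 0 0;0 0 0 0 0 0 0;0 0 0 0 0 0 0;0 0 0 0 0 0 0'
```

```text
clock: 33.8
ee_pos: [468.4, 285.0, 7.5]
orientation: [-3.14, -0.002, 2.983]
wrist_force: [-1.4, -0.2, -0.7]
width: 84.9
gripper_force: 0.0
clock: 34.0
ee_pos: [470.1, 286.2, 9.8]
orientation: [3.141, 0.0, 2.983]
wrist_force: [-0.0, 0.6, -0.5]
width: 85.2
gripper_force: 0.0
clock: 34.6
ee_pos: [470.7, 286.8, 10.6]
orientation: [3.14, 0.002, 2.984]
wrist_force: [-0.7, 0.2, 6.2]
width: 38.1
gripper_force: 61.2
```

```bash
python3 -m crank '0 0 0 0 0 -0.3 0;0 0 0 0 0 -0.7 0;0 0 -0.75 0 0 -0.7 0;0 0 -0.75 0 0 -0.7 0;0 0 0 0 0 -0.5 0;0 0 0 -0.27 -0.79 0 0;0 0 0 -0.27 -0.79 0 0;0 0 0 -0.27 -0.79 0 0'
python3 -m crank '0 0 0 -0.27 -0.79 0 0;0 0 0 -0.27 -0.79 0 0;0 0 0 -0.27 -0.79 0 0;0 0 0 -0.27 -0.79 0 0;0 0 0 -0.27 -0.79 0 0;0 0 0 -0.27 -0.79 0 0;0 0 0 -0.27 -0.79 0 0;0 0 0 -0.27 -0.79 0 0'
python3 -m crank '0 0 0 -0.27 -0.79 0 0;0 0 0 -0.27 -0.79 0 0;0 0 0 -0.27 -0.79 0 0;0 0 0 -0.27 -0.79 0 0;0 0 0 -0.27 -0.79 0 0;0 0 0 -0.27 -0.79 0 0;0 0 0 -0.27 -0.79 0 0;0 0 0 0 0 0 0'
python3 -m crank '0 0 0 0 0 0 0;0 0 0 0 0 0 0'
python3 - <<'E'
from h import *
c=bot.calibration('wrist');im=bot.camera('wrist')[:,:,::-1].copy();cv2.imwrite('pics/w11.png',im)
s=bot.sense();T=s['ee_pos'];print(T.round(1),s['orientation'].round(4),proj(c,[[637.7,-285,56],[637.7,-285,40]]).round(1))
held(im,c,T,20,(9.5,10.6))
E
```

```text
clock: 35.4
ee_pos: [501.7, 190.5, 125.7]
orientation: [-3.141, -0.0, -3.141]
wrist_force: [0.2, -0.2, -2.9]
width: 38.2
gripper_force: 60.8
clock: 36.2
ee_pos: [587.9, -62.7, 125.2]
orientation: [3.141, -0.001, 3.141]
wrist_force: [0.8, -0.4, -1.9]
width: 38.1
gripper_force: 60.9
clock: 37.0
ee_pos: [664.2, -287.0, 125.2]
orientation: [-3.14, 0.001, 3.138]
wrist_force: [0.5, -1.2, -1.4]
width: 38.3
gripper_force: 61.0
clock: 37.2
ee_pos: [663.0, -281.7, 124.8]
orientation: [3.14, -0.002, 3.141]
wrist_force: [-0.1, -0.3, -2.6]
width: 38.0
gripper_force: 61.0
[ 663.2 -281.4  124.9] [ 3.1407e+00 -1.3000e-03 -3.1413e+00] [[273.5 191.4]
 [273.8 185.8]]
(240, 241, 78, 79) 9.5 [-0.9 -0.3] [39.4 41.5]
(240, 241, 78, 79) 10.6 [-0.2 -0.3] [39.7 41.8]
(252, 256, 53, 52) 9.5 [-0.8 -0.4] [26.9 27.1]
(252, 256, 53, 52) 10.6 [-0.1 -0.4] [27.1 27.3]
```

View pics/w11.png

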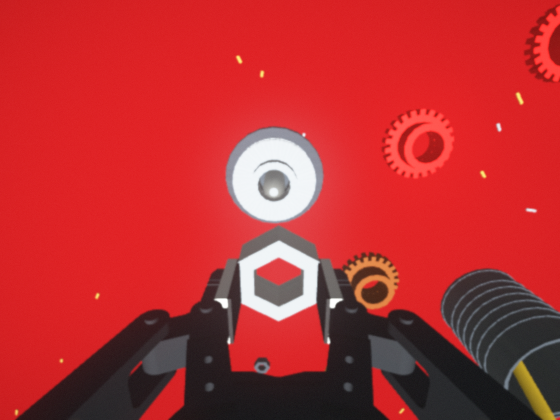

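The pulley sits flat on the round foot, centred at (274,175), with the post tip at (274,191) as projected. The collar is held square to the pads. Aligning it over the post.

```bash
python3 -m crank '0 0 0 0.625 -0.08 0 0;0 0 0 0 0 0.4 0;0 0 0 0 0 0.4 0;0 0 0 0 0 0.3 0;0 0 0 0 0 0 0;0 0 0 0 0 0 0;0 0 0 0 0 0 0'
python3 -c "
from h import *
s=bot.sense();print(s['ee_pos'].round(1),s['orientation'].round(4))
c=bot.calibration('wrist');im=bot.camera('wrist')[:,:,::-1].copy();held(im,c,s['ee_pos'],20,(10.6,))"
```

```text
clock: 37.95
ee_pos: [639.7, -286.0, 81.7]
orientation: [-3.141, 0.001, 3.141]
wrist_force: [0.4, -0.5, -1.8]
width: 38.1
gripper_force: 60.9
[ 639.7 -286.    81.7] [-3.1411e+00  1.0000e-03  3.1414e+00]
(240, 241, 78, 79) 10.6 [-0.  -0.1] [39.8 41.9]
(252, 266, 53, 42) 10.6 [ 1.7 -0.1] [23.3 28.8]
(232, 179, 96, 74) 10.6 [-33.4   0.5] [39.1 44.2]
```

```bash
python3 -m crank '0 0 0 0.045 0.025 0 0;0 0 0 0 0 0.15 0;0 0 0 0 0 0.2 0;0 0 0 0 0 0.2 0;0 0 0 0 0 0.1 0;0 0 0 0 0 0 0'
python3 -m crank '0 0 0 0 0 0.04 0;0 0 0 0 0 0 0'
python3 -m crank '0 0 0 0 0 0.03 0;0 0 0 0 0 0 0'
python3 -m crank '0 0 0 0 0 0.02 0;0 0 0 0 0 0 0'
```

```text
clock: 38.6
ee_pos: [636.0, -284.4, 53.5]
orientation: [3.14, -0.003, 3.141]
wrist_force: [-0.6, 0.6, -1.7]
width: 38.0
gripper_force: 61.0
clock: 38.8
ee_pos: [637.2, -285.0, 53.7]
orientation: [-3.142, 0.0, 3.141]
wrist_force: [1.0, -0.8, -0.4]
width: 37.9
gripper_force: 61.0
clock: 39.0
ee_pos: [637.1, -285.0, 52.6]
orientation: [-3.141, 0.0, 3.141]
wrist_force: [-0.0, 0.1, -2.2]
width: 37.8
gripper_force: 61.0
clock: 39.2
ee_pos: [637.0, -284.9, 51.7]
orientation: [-3.142, 0.0, 3.141]
wrist_force: [0.6, -0.2, -1.8]
width: 38.0
gripper_force: 61.0
```

```bash
python3 -m crank '0 0 0 0 0 0.03 0;0 0 0 0 0 0 0'; python3 -m crank '0 0 0 0 0 0.02 0;0 0 0 0 0 0 0';  python3 -m crank '0 0 0 0 0 0.02 0;0 0 0 0 0 0 0'
```

```text
clock: 39.4
ee_pos: [637.2, -285.0, 50.7]
orientation: [-3.141, 0.0, 3.141]
wrist_force: [-0.4, -0.1, -0.7]
width: 38.2
gripper_force: 61.0
clock: 39.6
ee_pos: [637.2, -285.0, 50.6]
orientation: [-3.141, 0.0, 3.141]
wrist_force: [-3.1, 1.3, 4.4]
width: 38.4
gripper_force: 61.6
clock: 39.8
ee_pos: [637.3, -285.0, 50.6]
orientation: [-3.141, 0.0, 3.141]
wrist_force: [-3.3, 1.2, 7.0]
width: 38.1
gripper_force: 62.1
```

Contact at TCP z = 50.6, which is the expected seat height. I release, rise and back away to view everything.

```bash
python3 -m crank '0 0 0 0 0 -0.03 0;0 0 0 0 0 0 50;0 0 0 0 0 0 85;0 0 0 0 0 0 85;0 0 0 0 0 0 85;0 0 0 0 0 -0.6 85;0 0 0 0 0 -0.8 85;0 0 0 0 0 -0.8 85'
python3 -m crank '0 0 0 0 0 -0.8 85;0 0 0 0.5 0 -0.8 85;0 0 0 0.7 0 0 85;0 0 0 0.7 0 0 85;0 0 0 0 0 0 85;0 0 0 0 0 0 85'
python3 - <<'E'
from h import *
s=bot.camera('scene')[:,:,::-1];t=bot.camera('top')[:,:,::-1]
a=cv2.resize(s[140:350,90:450],(600,350),interpolation=cv2.INTER_CUBIC); b=cv2.resize(t[90:320,80:500],(600,329)[:2],interpolation=cv2.INTER_CUBIC)
cv2.imwrite('pics/f.png',cv2.resize(np.vstack([a,b]),(530,600),interpolation=cv2.INTER_AREA))
E
```

```text
clock: 40.6
ee_pos: [636.5, -284.6, 138.0]
orientation: [3.141, -0.002, 3.141]
wrist_force: [0.5, -0.2, -0.1]
width: 85.0
gripper_force: 0.0
clock: 41.2
ee_pos: [560.9, -284.9, 202.3]
orientation: [-3.141, 0.001, 3.14]
wrist_force: [-0.0, -0.6, -0.0]
width: 85.4
gripper_force: 0.0
```

View pics/f.png

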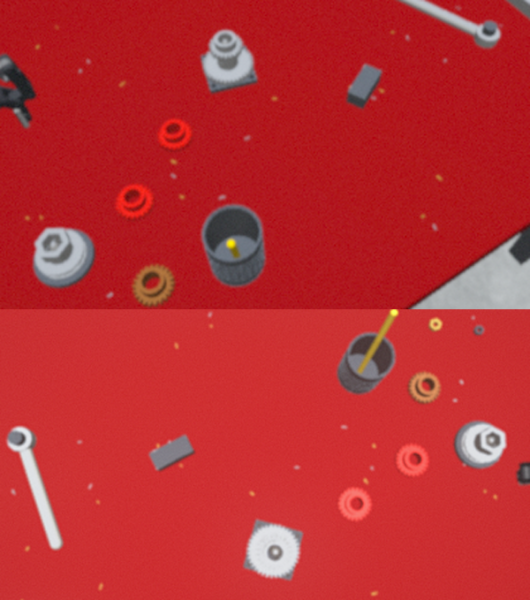

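Both stacks stand straight on their feet, the square one at (228,60) and the round one at (60,252) in the upper view. The block, can, ratchet and look-alikes are untouched. Handing in.

```bash
python3 -c "
from bench import bot
print(bot.hand_in())"
```

```text
the job is handed in; nothing more can be done
None
```

I built both arbors in the order asked, every part lowered to its expected seat height, left the block, can, ratchet and look-alikes alone, and handed the job in at about 41 s; no verdict was returned.

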